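# Move the condiments from the tray to the table caddy, keeping their order

### The job

Move the four condiments (pepper mill, oil bottle, sugar pot, salt shaker) from the steel tray to the wooden caddy, each standing upright in the middle of its own cork place, in the same order counted from the knob: what stood next to the tray's knob must stand next to the caddy's knob, and so on to the far end. Set each one down gently without dropping it, and never let one tip over.

Things in the scene. Friction and masses are not known exactly. Their poses are not given: they have to be found in the camera images.
- tray: Full steel tray where the things stand in a row at first. Board 100 x 330 x 14 mm (its x, y, z), rims 8 mm higher on both long sides, upright knob 52 mm tall, 32 mm across, on one end. Fixed. Origin: on the table below the middle of its four places; y along the row towards the knob. Places at y = -105, -35, 35, 105 mm, knob at y = 168 mm. Cork tops 16 mm above the table.
- caddy: Empty wooden caddy, where the things shall go. Board 100 x 330 x 14 mm (its x, y, z), rims 8 mm higher on both long sides, upright knob 52 mm tall, 32 mm across, on one end. Fixed. Origin: on the table below the middle of its four places; y along the row towards the knob. Places at y = -105, -35, 35, 105 mm, knob at y = 168 mm. Each place a cork disc 62 mm across, its top 16 mm above the table.
- mill: pepper mill: turned dark wood, 141 mm tall with its little steel ball, foot 52 mm across, straight stem 38 mm across from 45 to 106 mm above its underside, head 46 mm across above that. 0.22 kg (may vary by a third). Round and upright at the start; origin: centre of its underside, z up its axis.
- bottle: oil bottle: white ceramic with cork stopper, 134 mm tall, body 54 mm across up to 60 mm above its underside, shoulder up to 78 mm, straight neck 26 mm across from 78 to 122 mm. 0.3 kg (may vary by a third). Round and upright at the start; origin: centre of its underside, z up its axis.
- sugar: sugar pot: squat white ceramic cylinder 56 mm across with a wooden lid (fixed on) and small ball knob, straight side from 6 to 70 mm above its underside, 84 mm tall with the knob. 0.3 kg (may vary by a third). Round and upright at the start; origin: centre of its underside, z up its axis.
- shaker: salt shaker: small plain steel cylinder 40 mm across, straight side up to 60 mm above its underside, domed top, 72 mm tall. 0.12 kg (may vary by a third). Round and upright at the start; origin: centre of its underside, z up its axis.
- pad_mill: thin round cork pad, 62 mm across and 2 mm thick, fixed on the steel tray under the pepper mill at the start; it stays behind and so shows where in the row the pepper mill stood. Origin: centre of its underside; its x and y axes are those of the tray.
- pad_bottle: thin round cork pad, 62 mm across and 2 mm thick, fixed on the steel tray under the oil bottle at the start; it stays behind and so shows where in the row the oil bottle stood. Origin: centre of its underside; its x and y axes are those of the tray.
- pad_sugar: thin round cork pad, 62 mm across and 2 mm thick, fixed on the steel tray under the sugar pot at the start; it stays behind and so shows where in the row the sugar pot stood. Origin: centre of its underside; its x and y axes are those of the tray.
- pad_shaker: thin round cork pad, 62 mm across and 2 mm thick, fixed on the steel tray under the salt shaker at the start; it stays behind and so shows where in the row the salt shaker stood. Origin: centre of its underside; its x and y axes are those of the tray.
There are look-alikes about, which are no part of the job. What is shaped like the bottle but pink or red is not meant.

How it is judged (in metres and radians):
At the end, for the whole second after the job is handed in: Each thing stands on the caddy in the place, counted from the knob, that it had on the tray: within 12 mm of its middle along and across, underside within 6 mm of the cork, within 0.12 rad of upright, at rest (under 0.02 m/s), not touched by the fingers (((y of pad_mill in the frame of tray between -0.125 and -0.085 m and y of mill in the frame of caddy between -0.117 and -0.093 m) or (y of pad_mill in the frame of tray between -0.055 and -0.015 m and y of mill in the frame of caddy between -0.047 and -0.023 m) or (y of pad_mill in the frame of tray between 0.015 and 0.055 m and y of mill in the frame of caddy between 0.023 and 0.047 m) or (y of pad_mill in the frame of tray between 0.085 and 0.125 m and y of mill in the frame of caddy between 0.093 and 0.117 m)) and x of mill in the frame of caddy between -0.012 and 0.012 m and z of mill in the frame of caddy between 0.01 and 0.022 m and angle between each of mill, bottle, sugar, shaker's own z axis and vertical below 0.12 rad and linear speed of each of mill, bottle, sugar, shaker below 0.02 m/s and contact force between each of mill, bottle, sugar, shaker and the fingers below 0.1 N and ((y of pad_bottle in the frame of tray between -0.125 and -0.085 m and y of bottle in the frame of caddy between -0.117 and -0.093 m) or (y of pad_bottle in the frame of tray between -0.055 and -0.015 m and y of bottle in the frame of caddy between -0.047 and -0.023 m) or (y of pad_bottle in the frame of tray between 0.015 and 0.055 m and y of bottle in the frame of caddy between 0.023 and 0.047 m) or (y of pad_bottle in the frame of tray between 0.085 and 0.125 m and y of bottle in the frame of caddy between 0.093 and 0.117 m)) and x of bottle in the frame of caddy between -0.012 and 0.012 m and z of bottle in the frame of caddy between 0.01 and 0.022 m and ((y of pad_sugar in the frame of tray between -0.125 and -0.085 m and y of sugar in the frame of caddy between -0.117 and -0.093 m) or (y of pad_sugar in the frame of tray between -0.055 and -0.015 m and y of sugar in the frame of caddy between -0.047 and -0.023 m) or (y of pad_sugar in the frame of tray between 0.015 and 0.055 m and y of sugar in the frame of caddy between 0.023 and 0.047 m) or (y of pad_sugar in the frame of tray between 0.085 and 0.125 m and y of sugar in the frame of caddy between 0.093 and 0.117 m)) and x of sugar in the frame of caddy between -0.012 and 0.012 m and z of sugar in the frame of caddy between 0.01 and 0.022 m and ((y of pad_shaker in the frame of tray between -0.125 and -0.085 m and y of shaker in the frame of caddy between -0.117 and -0.093 m) or (y of pad_shaker in the frame of tray between -0.055 and -0.015 m and y of shaker in the frame of caddy between -0.047 and -0.023 m) or (y of pad_shaker in the frame of tray between 0.015 and 0.055 m and y of shaker in the frame of caddy between 0.023 and 0.047 m) or (y of pad_shaker in the frame of tray between 0.085 and 0.125 m and y of shaker in the frame of caddy between 0.093 and 0.117 m)) and x of shaker in the frame of caddy between -0.012 and 0.012 m and z of shaker in the frame of caddy between 0.01 and 0.022 m).
It fails at once if a condiment tips over (more than 0.6 rad) (angle between any of mill, bottle, sugar, shaker's own z axis and vertical above 0.6 rad).
It fails at once if a condiment is slammed onto the caddy (over 60 N) (contact force between any of mill, bottle, sugar, shaker and caddy above 60 N).
It fails at once if a condiment is let fall: faster than 0.55 m/s (a drop of about 15 mm) while out of the fingers ((linear speed of mill above 0.55 m/s and contact force between mill and the fingers below 0.1 N) or (linear speed of bottle above 0.55 m/s and contact force between bottle and the fingers below 0.1 N) or (linear speed of sugar above 0.55 m/s and contact force between sugar and the fingers below 0.1 N) or (linear speed of shaker above 0.55 m/s and contact force between shaker and the fingers below 0.1 N)).
It also fails if it takes over 112 s, if anything falls off the work surface, if the arm or the gripper's body presses on something with over 40 N, if the wrist force passes 120 N, or if a joint passes its speed limit or range.

### The arm

A 6-joint arm with a two-finger parallel gripper is mounted at the origin on the work surface. World frame = base frame: x ahead of the robot, y to its left, z up, the work surface at z = 0. Lengths are in mm, angles in rad, forces in N, time in s.
With the tool pointing down it reaches from about 300 to 775 mm from the base axis. Payload 14.6 kg.
Tool frame: the origin (TCP) lies between the finger pads; the fingertips stand manip.tip_reach ahead of it and the grasp point (between the pads) lies 5 mm behind it (manip.tip_reach is the distance from the TCP to the fingertips, in mm); z points along the fingers, y is the line along which they close (so a half turn about z gives the same grasp; the last joint's range is limited). The gripper opens to 94 mm and grips with 3 to 60 N. Pads are 16 mm wide; open, the fingers measure 119 mm over their backs; the gripper's body (75 mm by 177 mm) begins 78 mm behind the grasp point.
Start: joints at [-1.255, 0.3, 1.521, -0, 1.321, -0.067], TCP at [205.428, -510.185, 219.446] pointing down, gripper open.
Joint ranges: [-3.03, 3.03], [-0.79, 2.21], [0.23, 2.52], [-1.04, 4.18], [0, 3.07], [-2.55, 2.55]. Speed limits (rad/s): [2.22, 2.22, 2.57, 3.14, 3.14, 3.14].

### API

Orientations are given as [roll, pitch, yaw] about the fixed x, y, z axes, in that order (R = Rz(yaw) Ry(pitch) Rx(roll)).
In Python, from cell import manip gives the robot as it stands. The module is installed in compiled form; this text tells all that it offers.
- The arm moves only by the shell command python3 -m creep 'ROWS' [FORCE]. ROWS is JSON, a list of rows, each a list of 3 entries, a list of its own where there are three numbers: the opening, from -1 (shut) to 1 (fully open), then the shift along the tool's x, y, z in cm, then the turn about the tool's z in units of 5 degrees (1.0 is 5 degrees). In form: [[grip, [tx, ty, tz], roll], ...]. A call has 1 to 12 rows; each row is the pose to reach, as a shift and turn from the pose commanded when the call began, along the tool's axes at that moment; what a row does not reach only later rows make up. A row lasts 1/10 s, in which the tool goes at most 50 mm and 8.59 degrees, less where a joint would pass 70% of its speed; a pose out of reach is approached as far as the arm can. A call with a gripper value outside its range is refused whole. The fingers move at their own pace and stop on an object; FORCE is the grip in N (left out, the last holds). Time passes only in rows, so rows that repeat a pose let the fingers close. It gives the time, the measured TCP pose, the force, the opening and the grip force at its end, in the units of the state.
- manip.read_state(): the state, without advancing time (a new reading comes with each control period).
- manip.camera(name): name is "scene" or "top" or "wrist"; returns the picture (420x560x3 uint8, red, green, blue); there is no depth.
- manip.camera_params(name): a dict with "fovy" (degrees; the focal length in pixels is half the picture's height over the tangent of half this angle, whatever the lens; pixels are square), "cx", "cy" (the principal point, pixels), "origin" and "attitude" of the camera in the world. Camera axes: x right, y down, z forward; pixel columns grow to the right and rows downward; lengths in mm; the calibration is good to about 2 mm. A picture is of the moment at which its call begins: read the wrist's pose just before it. camera_params takes no time and is no camera call; for the wrist camera it gives the pose at the moment of the call.
- manip.sign_off(): hands the job in; it is judged then, once.
The state is a dict: "clock": time; "joints": joint angles; "qd": joint speeds; "effort": joint torques, N m; "eef_pos": TCP position; "eef_rot": TCP orientation; "wrist_force": force on the tool from outside, world axes, zero at the start; "moment": the same for the moment, N m; "finger_gap": finger opening in mm; "finger_force": force on a finger pad.
Only numpy, scipy, OpenCV 4.12 (cv2) and the standard library are available. Lean on these libraries where they do the work, as an engineer would, in place of code of your own. Each camera call takes 0.05 s, during which the arm holds its last target. There are 200 camera calls.

## Working session

There is one attempt and no reset: what is moved stays moved. The work goes in short steps, Python scripts to look and compute and a shell command to move; the robot and the scene stay as the last step left them, time stands still between calls to the robot, and variables do not carry over. Pictures are saved under pics/ and viewed, at most 16 in all, crops included, and the job is handed in when it is done.

```bash
mkdir -p pics; python3 - <<'E'
from cell import manip
import cv2
for n in("top","scene"):
    im=manip.camera(n); cv2.imwrite(f"pics/{n}0.png",im[:,:,::-1]); print(n,manip.camera_params(n))
print(manip.read_state(),manip.tip_reach); print(manip.camera_params("wrist"))
E
```

```text
top {'fovy': 53.069873995555255, 'cx': 278.8813483734829, 'cy': 208.98483824537215, 'origin': array([384.38302949,  -6.81183037, 880.25642804]), 'attitude': array([-3.0435778 ,  0.00918202, -1.57198194])}
scene {'fovy': 54.59409277788786, 'cx': 285.6460560336746, 'cy': 213.7334238579051, 'origin': array([1343.04426008, -235.62348802,  666.18730084]), 'attitude': array([-2.1864712 , -0.0046401 ,  1.33141228])}
{'clock': 0.1, 'joints': array([-1.25459317e+00,  3.00429153e-01,  1.52147654e+00, -9.06707911e-06,
        1.32070793e+00, -6.65633388e-02]), 'qd': array([-0.00048289, -0.00081379, -0.0004634 , -0.00096768,  0.00171494,
        0.00103198]), 'effort': array([ 2.67878619e-03, -5.32636106e+01, -3.53278828e+01,  7.10420567e-02,
        2.34979566e-02, -6.90678098e-05]), 'eef_pos': array([ 205.36801794, -509.99686796,  218.95355521]), 'eef_rot': array([-3.14057336e+00, -5.91460527e-05,  3.82768711e-01]), 'wrist_force': array([ 0.84803142, -1.18520522, -0.2420443 ]), 'moment': array([ 0.04852596, -0.00586569,  0.00670504]), 'finger_force': 0.0, 'finger_gap': 94.39871151724769} 14.0
{'fovy': 69.72209635253512, 'cx': 281.63235027645527, 'cy': 210.31904138043177, 'origin': array([ 275.29375929, -481.6507698 ,  383.36333502]), 'attitude': array([ 2.87807054e+00,  7.50587223e-04, -1.18848742e+00])}
```

View pics/top0.png

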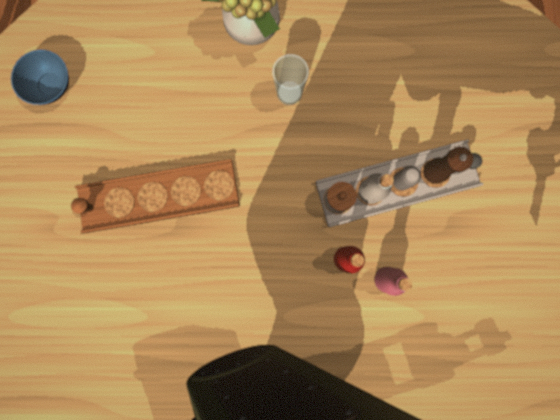

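View pics/scene0.png

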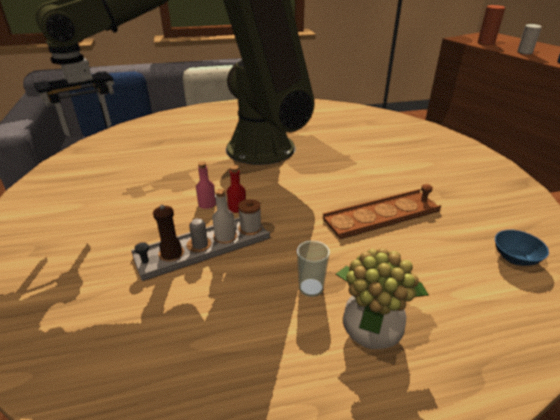

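The top view shows the tray at right with its knob at (474,160). Counting from that knob: mill (~460,158), grey shaker (~405,180), white bottle (~377,188), sugar pot (~342,196). The caddy is at left, knob (80,206), corks at about (119,202), (152,197), (185,191) and (219,185). The red (349,259) and pink (392,281) bottles are look-alikes standing off the tray. Next I'll enlarge the two boards.

```bash
cat > h.py <<'E'
import numpy as np,cv2
from cell import manip
from scipy.spatial.transform import Rotation as Ro
def ray(n,px,P=None):
    P=P or manip.camera_params(n); f=210/np.tan(np.radians(P['fovy']/2))
    R=Ro.from_euler('xyz',P['attitude']).as_matrix()
    px=np.atleast_2d(px).astype(float)
    d=np.c_[(px[:,0]-P['cx'])/f,(px[:,1]-P['cy'])/f,np.ones(len(px))]@R.T
    return np.array(P['origin']),d
def onz(n,px,z,P=None):
    o,d=ray(n,px,P); return (o+d*((z-o[2])/d[:,2])[:,None])[:,:2]
def proj(n,X,P=None):
    P=P or manip.camera_params(n); f=210/np.tan(np.radians(P['fovy']/2))
    R=Ro.from_euler('xyz',P['attitude']).as_matrix()
    c=(np.atleast_2d(X)-P['origin'])@R
    return np.c_[P['cx']+f*c[:,0]/c[:,2],P['cy']+f*c[:,1]/c[:,2]]
E
python3 - <<'E'
from h import *
im=cv2.imread('pics/top0.png')
a=cv2.resize(im[135:235,310:490],None,fx=4.4,fy=4.4,interpolation=cv2.INTER_CUBIC)[:,:790]
b=cv2.resize(im[150:240,60:250],None,fx=4.1,fy=4.1,interpolation=cv2.INTER_CUBIC)
cv2.imwrite('pics/c1.png',a);cv2.imwrite('pics/c2.png',b)
p=onz('top',[[119,202],[152,197],[185,191],[219,185]],16);print(p,np.linalg.norm(np.diff(p,axis=0),axis=1))
print(onz('top',[[80,206],[474,160]],66))
s=cv2.imread('pics/scene0.png');cv2.imwrite('pics/s1.png',cv2.resize(s[150:290,120:280],None,fx=4,fy=4,interpolation=cv2.INTER_CUBIC))
E
```

```text
[[484.63984072 332.88815086]
 [494.93685308 264.49215449]
 [507.33961264 196.07831507]
 [519.75387376 125.48861583]] [69.16676069 69.5290002  71.67300411]
[[ 471.13817332  389.48634873]
 [ 560.11764882 -381.92100564]]
```

View pics/c1.png

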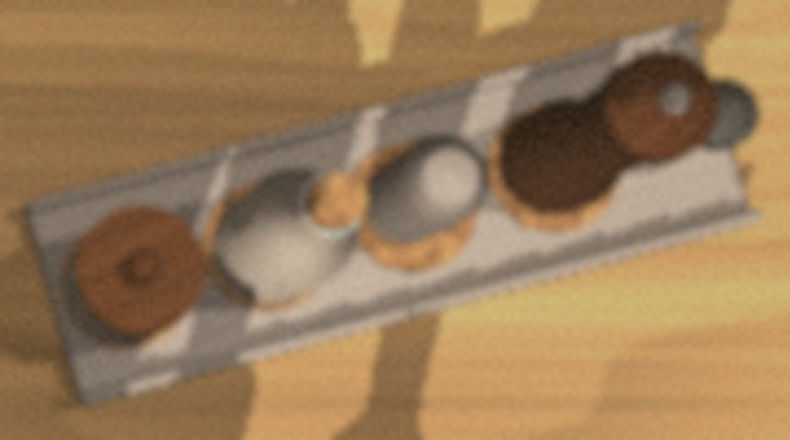

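View pics/c2.png

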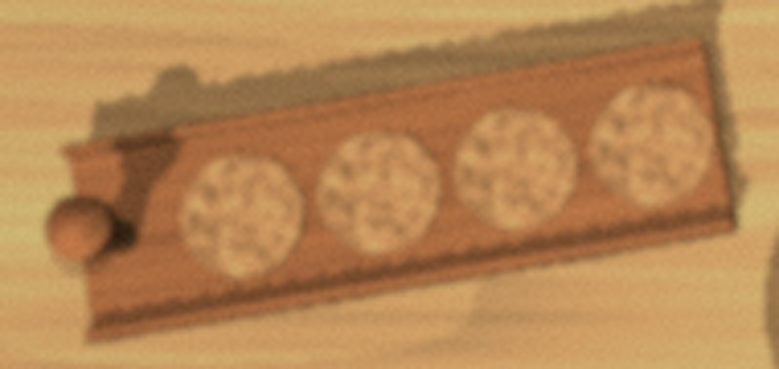

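View pics/s1.png

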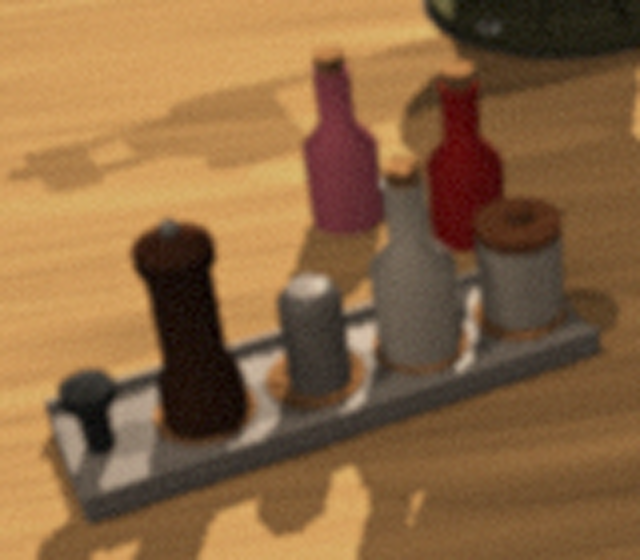

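Confirmed by the crops: from the tray's knob the order is mill, shaker, bottle (white), sugar. The pink and red bottles stand on the table and don't fit. Now the positions.

```bash
python3 - <<'E'
from h import *
U=lambda p:np.array(p)/4.4+[310,135]-[.5,.5]
V=lambda p:np.array(p)/4.1+[60,150]-[.5,.5]
for n,p,z in [('sugar',[141,269],89),('bottle',[338,198],150),('shaker',[452,175],87),('mill',[676,97],156),('knob',[731,112],62)]: print(n,onz('top',U(p),z).round(1))
c=onz('top',U([[82,403],[28,205],[697,25],[758,215]]),22);print(c.round(1),c.mean(0).round(1),[np.linalg.norm(c[i]-c[i-1]).round(1) for i in range(4)])
def frame(k,s):
    u=np.polyfit(s,k,1);print('centre',u[1].round(1),'yaxis dir',u[0].round(4),np.linalg.norm(u[0]),'ang',np.degrees(np.arctan2(u[0][1],u[0][0])).round(2),'res',(k-np.outer(s,u[0])-u[1]).round(1).tolist())
im=cv2.imread('pics/top0.png');hsv=cv2.cvtColor(im,cv2.COLOR_BGR2HSV)
k=onz('top',V([[241,215],[379,192],[516,168],[653,145]]),16);print(k.round(1));frame(k,np.array([105,35,-35,-105.]))
cc=onz('top',V([[68,149],[90,340],[735,228],[703,40]]),22);print(cc.round(1),cc.mean(0).round(1),[np.linalg.norm(cc[i]-cc[i-1]).round(1) for i in range(4)])
print('knob',onz('top',V([80,229]),62))
S=lambda p:np.array(p)/4+[120,150]-[.5,.5]
for n,p,z in [('sugar',[520,213],89),('bottle',[402,160],150),('shaker',[308,285],87),('mill',[168,228],156)]: print(n,onz('scene',S(p),z).round(1))
E
```

```text
sugar [[ 487.4 -118.4]]
bottle [[ 507.7 -188.6]]
shaker [[ 528.3 -253.8]]
mill [[ 546.9 -321.9]]
knob [[ 561.1 -387. ]]
[[ 433.5  -99.5]
 [ 526.4  -75.4]
 [ 611.5 -391.5]
 [ 520.8 -415.8]] [ 523.  -245.6] [np.float64(328.2), np.float64(96.0), np.float64(327.4), np.float64(93.9)]
[[484.8 334.4]
 [496.3 264.7]
 [508.4 195.4]
 [520.  126. ]]
centre [502.4 230.1] yaxis dir [-0.1684  0.9922] 1.0064005447148368 ang 99.63 res [[0.1, 0.1], [-0.2, -0.2], [0.1, -0.0], [-0.0, 0.1]]
[[517.8 420.9]
 [421.4 405.4]
 [477.   83.4]
 [572.8 100.4]] [497.2 252.5] [np.float64(325.2), np.float64(97.7), np.float64(326.8), np.float64(97.3)]
knob [[472.84603478 393.44105397]]
sugar [[ 482.6 -117.8]]
bottle [[ 500.8 -189.4]]
shaker [[ 527.2 -254.1]]
mill [[ 552.3 -324.1]]
```

```bash
cat >> h.py <<'E'
def go(x,y,z,yawdeg):
    s=manip.read_state();R=Ro.from_euler('xyz',s['eef_rot']).as_matrix()
    d=R.T@(np.array([x,y,z])-s['eef_pos'])/10
    t=(np.degrees(s['eef_rot'][2])-yawdeg+180)%360-180
    print('shift cm',d.round(2),'roll units',round(t/5,2),'from',s['eef_pos'].round(1),np.degrees(s['eef_rot']).round(2),'F',s['wrist_force'].round(1),'gap',round(s['finger_gap'],1),'t',round(s['clock'],1))
E
python3 -c "
from h import *
go(500,-150,250,105.3)"
```

```text
shift cm [ 40.78 -22.39  -3.08] roll units -16.67 from [ 205.4 -510.   219. ] [-179.94   -0.     21.93] F [ 0.8 -1.2 -0.2] gap 94.4 t 0.1
```

```bash
python3 -m creep '[[1,[4,-2.2,-3.1],-1.5],[1,[8,-4.5,-3.1],-3],[1,[12,-6.7,-3.1],-4.6],[1,[16,-9,-3.1],-6.2],[1,[20.4,-11.2,-3.1],-7.8],[1,[24.5,-13.5,-3.1],-9.4],[1,[28.6,-15.7,-3.1],-11],[1,[32.6,-18,-3.1],-12.7],[1,[36.7,-20,-3.1],-14.3],[1,[40.8,-22.4,-3.1],-16],[1,[40.8,-22.4,-3.1],-16.7],[1,[40.8,-22.4,-3.1],-16.7]]'
python3 -m creep '[[1,[0,0,0],0],[1,[0,0,0],0],[1,[0,0,0],0]]'
python3 - <<'E'
from h import *
P=manip.camera_params('wrist');im=manip.camera('wrist');cv2.imwrite('pics/w1.png',im[:,:,::-1]);print(P)
go(487,-118,250,105.3)
E
```

```text
clock: 1.3
eef_pos: [500.5, -149.1, 249.9]
eef_rot: [-3.141, -0.001, 1.843]
wrist_force: [-0.1, -0.6, -0.9]
finger_gap: 94.0
finger_force: 0.0
clock: 1.6
eef_pos: [499.9, -150.7, 250.6]
eef_rot: [3.141, 0.0, 1.838]
wrist_force: [-0.8, -0.7, -1.3]
finger_gap: 93.9
finger_force: 0.0
{'fovy': 69.72209635253512, 'cx': 281.63235027645527, 'cy': 210.31904138043177, 'origin': array([479.07645577, -77.20460722, 414.93809434]), 'attitude': array([ 2.87642110e+00, -1.51019134e-03,  2.66560431e-01])}
shift cm [ 3.48 -0.39  0.05] roll units 0.0 from [ 499.9 -150.6  250.5] [179.99   0.   105.32] F [-0.6 -1.2 -0.4] gap 93.9 t 1.6
```

View pics/w1.png

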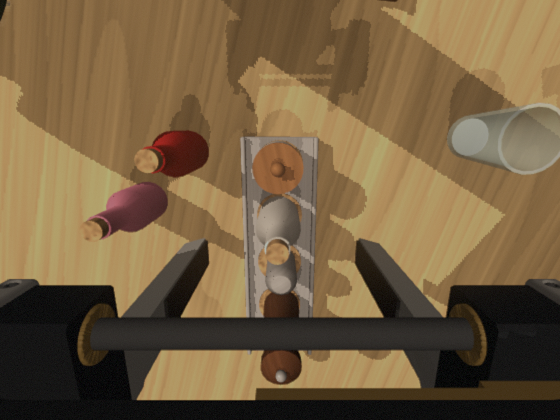

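The wrist view, aligned with the row, shows sugar lid (278,167), bottle stopper (277,253), shaker top (281,282), mill ball (281,377). Red (149,160) and pink (96,229) stand outside the tray.

```bash
python3 - <<'E'
from h import *
for n,p,z in [('sugar',[278,168],90),('bottle',[277,253],150),('shaker',[281,283],86),('mill',[281,377],156)]: print(n,onz('wrist',p,z).round(1))
c=onz('wrist',[[241,138],[316,136],[313,330],[250,330]],22);print(c.round(1), [np.degrees(np.arctan2(*(b-a)[::-1])) for a,b in ((c[0],c[3]),(c[1],c[2]))])
go(487,-118,64+5,105.3)
E
```

```text
sugar [[ 486.6 -117.6]]
bottle [[ 505.3 -188. ]]
shaker [[ 526.5 -251.3]]
mill [[ 545.1 -319.5]]
[[ 433.1 -101.8]
 [ 524.1  -74.4]
 [ 603.2 -348.5]
 [ 511.2 -373.6]] [np.float64(-73.96794109779152), np.float64(-73.90485860462067)]
shift cm [ 3.49 -0.39 18.15] roll units 0.0 from [ 499.9 -150.6  250.5] [179.99   0.   105.32] F [-0.6 -1.2 -0.4] gap 93.9 t 1.6
```

```bash
python3 -m creep '[[1,[2,-0.2,0],0],[1,[3.5,-0.4,2],0],[1,[3.5,-0.4,5],0],[1,[3.5,-0.4,8],0],[1,[3.5,-0.4,11],0],[1,[3.5,-0.4,14],0],[1,[3.5,-0.4,16],0],[1,[3.5,-0.4,17.5],0],[1,[3.5,-0.4,18.5],0],[1,[3.5,-0.4,19],0],[1,[3.5,-0.4,19],0]]' && python3 -m creep '[[0.2,[0,0,0],0],[0,[0,0,0],0],[-0.2,[0,0,0],0],[-0.5,[0,0,0],0],[-1,[0,0,0],0],[-1,[0,0,0],0],[-1,[0,0,0],0],[-1,[0,0,0],0]]' 25; python3 - <<'E'
from h import *
k=manip.read_state();go(520,126,60,99.6)
E
```

```text
clock: 2.75
eef_pos: [487.0, -117.5, 60.3]
eef_rot: [-3.141, -0.0, 1.84]
wrist_force: [-0.5, -0.2, 0.5]
finger_gap: 94.3
finger_force: 0.0
clock: 3.55
eef_pos: [487.0, -117.4, 60.6]
eef_rot: [-3.142, 0.0, 1.84]
wrist_force: [-2.7, -0.9, 3.1]
finger_gap: 55.3
finger_force: 25.0
shift cm [22.58  9.65  0.05] roll units 1.17 from [ 487.  -117.4   60.6] [-180.      0.    105.44] F [-2.7 -0.9  3.1] gap 55.3 t 3.5
```

```bash
python3 -m creep '[[-1,[0,0,-0.5],0],[-1,[0,0,-2],0],[-1,[0,0,-4],0],[-1,[1,0.4,-5.5],0],[-1,[3.3,1.4,-6],0.2],[-1,[6.4,2.7,-6],0.4],[-1,[9.8,4.2,-6],0.6],[-1,[13.2,5.6,-6],0.8],[-1,[16.5,7,-6],1],[-1,[19.5,8.3,-6],1.17],[-1,[21.6,9.2,-6],1.17],[-1,[22.6,9.65,-6],1.17]]' && python3 -m creep '[[-1,[0,0,0],0],[-1,[0,0,0],0],[-1,[0,0,0],0]]'; python3 - <<'E'
from h import *
im=manip.camera('scene');cv2.imwrite('pics/s2.png',cv2.resize(im[120:320,240:480,::-1],None,fx=3,fy=3))
go(520,126.6,60,99.6)
E
```

```text
clock: 4.75
eef_pos: [519.9, 127.9, 120.4]
eef_rot: [-3.141, -0.0, 1.74]
wrist_force: [0.3, 0.7, -2.2]
finger_gap: 55.5
finger_force: 25.0
clock: 5.05
eef_pos: [519.9, 125.2, 120.5]
eef_rot: [-3.141, 0.0, 1.737]
wrist_force: [-0.4, -1.5, -3.2]
finger_gap: 55.4
finger_force: 25.0
shift cm [0.14 0.03 6.05] roll units -0.02 from [520.  125.2 120.5] [-180.      0.     99.51] F [ 0.9  0.4 -2.4] gap 55.3 t 5.1
```

View pics/s2.png

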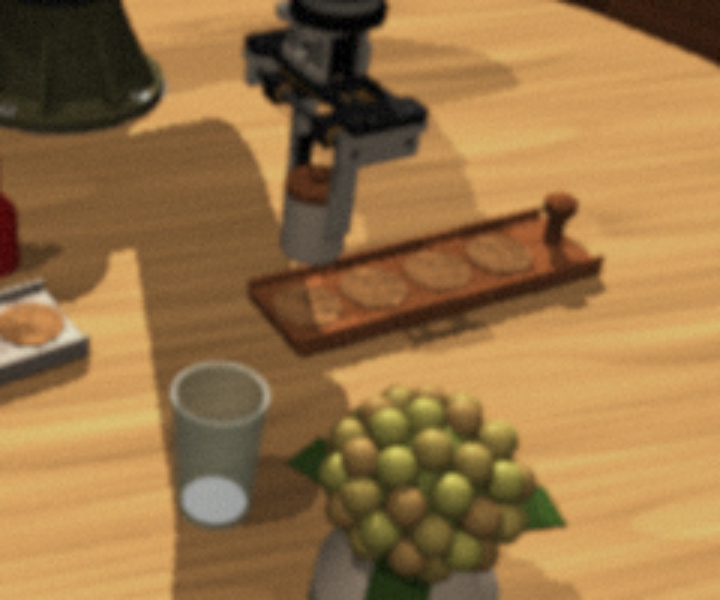

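Sugar is held upright at (315,220), over the caddy's far end. Lowering.

```bash
python3 -m creep '[[-1,[0.1,0,1],0],[-1,[0.1,0,2.5],0],[-1,[0.1,0,4],0],[-1,[0.1,0,5],0],[-1,[0.1,0,5.5],0],[-1,[0.1,0,5.8],0],[-1,[0.1,0,5.95],0],[-1,[0.1,0,6],0],[-1,[0.1,0,6],0]]' && python3 -m creep '[[-0.2,[0,0,0],0],[0.1,[0,0,0],0],[0.4,[0,0,0],0],[1,[0,0,0],0],[1,[0,0,0],0],[1,[0,0,0],0],[1,[0,0,-0.5],0],[1,[0,0,-3],0],[1,[0,0,-8],0],[1,[0,0,-13],0],[1,[0,0,-17],0],[1,[0,0,-19],0]]'; python3 - <<'E'
from h import *
P=manip.camera_params('wrist');im=manip.camera('wrist');cv2.imwrite('pics/w2.png',im[:,:,::-1]);print(P)
im=manip.camera('top');cv2.imwrite('pics/t2.png',im[:,:,::-1])
go(505.5,-188,250,105.8)
E
```

```text
clock: 6.0
eef_pos: [519.9, 127.2, 60.8]
eef_rot: [3.141, 0.0, 1.738]
wrist_force: [0.4, -0.6, -1.5]
finger_gap: 55.6
finger_force: 25.0
clock: 7.2
eef_pos: [520.4, 127.3, 254.9]
eef_rot: [3.136, -0.0, 1.738]
wrist_force: [-0.1, 0.0, 0.1]
finger_gap: 94.2
finger_force: 0.0
{'fovy': 69.72209635253512, 'cx': 281.63235027645527, 'cy': 210.31904138043177, 'origin': array([506.10611649, 202.26980382, 419.30429157]), 'attitude': array([ 2.87668617, -0.00670877,  0.1667952 ])}
shift cm [-30.84  -6.74   0.35] roll units -1.24 from [520.6 127.4 253.8] [179.68  -0.    99.58] F [ 0.6 -0.1  0.4] gap 94.0 t 7.3
```

View pics/w2.png

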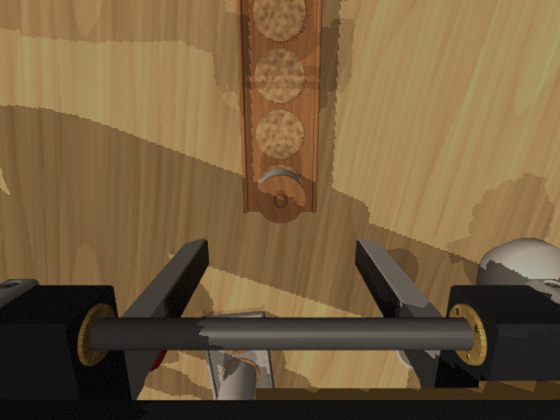

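Sugar stands on the end place: lid centre (281,197), corks visible at (279,75) and (280,133). Checking the numbers.

```bash
python3 - <<'E'
from h import *
k=onz('wrist',[[279,75],[280,133.5]],16);print(k,'extrap place4',2*k[1]-k[0]); print('lid',onz('wrist',[281,197],90))
E
```

```text
[[495.30794793 265.02632528]
 [508.02621418 196.30841944]] extrap place4 [520.74448042 127.59051359]
lid [[520.10113872 129.91852048]]
```

```bash
python3 -m creep '[[1,[-2,-0.4,0],-0.2],[1,[-6,-1.3,0],-0.4],[1,[-10,-2.2,0],-0.6],[1,[-14.5,-3.2,0],-0.8],[1,[-19,-4.2,0],-1],[1,[-23.5,-5.2,0],-1.2],[1,[-27,-6,0],-1.24],[1,[-29.5,-6.5,0],-1.24],[1,[-30.8,-6.7,0],-1.24],[1,[-30.8,-6.7,0],-1.24],[1,[-30.8,-6.7,0],-1.24],[1,[-30.8,-6.7,0],-1.24]]'; python3 -c "
from h import *
go(506,-188.3,113,105.8)"
```

```text
clock: 8.5
eef_pos: [505.2, -186.4, 250.3]
eef_rot: [-3.142, -0.0, 1.848]
wrist_force: [-0.4, -0.3, -0.1]
finger_gap: 93.8
finger_force: 0.0
shift cm [-0.21  0.03 13.73] roll units 0.01 from [ 505.2 -186.4  250.3] [-1.8000e+02 -2.0000e-02  1.0586e+02] F [-0.4 -0.3 -0.1] gap 93.8 t 8.5
```

```bash
python3 -m creep '[[1,[-0.2,0,1],0],[1,[-0.2,0,3],0],[1,[-0.2,0,6],0],[1,[-0.2,0,9],0],[1,[-0.2,0,11.5],0],[1,[-0.2,0,13],0],[1,[-0.2,0,13.7],0],[1,[-0.2,0,13.7],0],[1,[-0.2,0,13.7],0]]' && python3 -m creep '[[0.2,[0,0,0],0],[0,[0,0,0],0],[-0.2,[0,0,0],0],[-0.4,[0,0,0],0],[-0.6,[0,0,0],0],[-1,[0,0,0],0],[-1,[0,0,0],0],[-1,[0,0,0],0],[-1,[0,0,0],0],[-1,[0,0,0],0]]' 30; python3 - <<'E'
from h import *
im=manip.camera('scene');cv2.imwrite('pics/s3.png',im[:,:,::-1])
go(508.4,195.6,113,99.6)
E
```

```text
clock: 9.4
eef_pos: [505.8, -189.5, 114.1]
eef_rot: [3.141, 0.001, 1.847]
wrist_force: [0.0, 0.4, 1.2]
finger_gap: 94.4
finger_force: 0.0
clock: 10.4
eef_pos: [505.5, -189.6, 113.4]
eef_rot: [-3.142, -0.0, 1.846]
wrist_force: [0.6, 0.0, -0.7]
finger_gap: 25.6
finger_force: 30.0
shift cm [36.99 10.75  0.04] roll units 1.24 from [ 505.5 -189.6  113.4] [-180.     -0.    105.78] F [ 0.9 -0.3 -0.5] gap 25.5 t 10.4
```

```bash
python3 -m creep '[[-1,[0,0,-0.5],0],[-1,[0,0,-2],0],[-1,[0,0,-4.5],0],[-1,[0,0,-7.5],0],[-1,[0,0,-10],0],[-1,[1,0.3,-11.5],0],[-1,[3,0.9,-12],0.1],[-1,[6,1.8,-12],0.3],[-1,[9.5,2.8,-12],0.5],[-1,[13,3.8,-12],0.7],[-1,[16.5,4.8,-12],0.9],[-1,[20,5.8,-12],1.1]]' && python3 -m creep '[[-1,[3.5,1,0],0.14],[-1,[7,2,0],0.14],[-1,[10.5,3.05,0],0.14],[-1,[13.5,3.9,0],0.14],[-1,[15.8,4.6,0],0.14],[-1,[17,4.95,0],0.14],[-1,[17,4.95,0],0.14],[-1,[17,4.95,0],0.14],[-1,[17,4.95,0],0.14]]'; python3 - <<'E'
from h import *
im=manip.camera('scene');cv2.imwrite('pics/s4.png',cv2.resize(im[100:300,240:480,::-1],None,fx=3,fy=3))
go(508.4,195.6,113,99.6)
E
```

```text
clock: 11.65
eef_pos: [506.6, 20.1, 233.7]
eef_rot: [-3.141, -0.0, 1.749]
wrist_force: [0.1, 1.0, -2.7]
finger_gap: 25.5
finger_force: 30.0
clock: 12.55
eef_pos: [525.4, 193.6, 233.6]
eef_rot: [3.142, 0.0, 1.737]
wrist_force: [0.3, 0.2, -2.8]
finger_gap: 26.0
finger_force: 30.0
shift cm [ 0.47 -1.64 12.06] roll units -0.02 from [525.4 193.7 233.6] [-1.800e+02  1.000e-02  9.951e+01] F [-0.1 -1.4 -1.6] gap 25.6 t 12.6
```

View pics/s4.png

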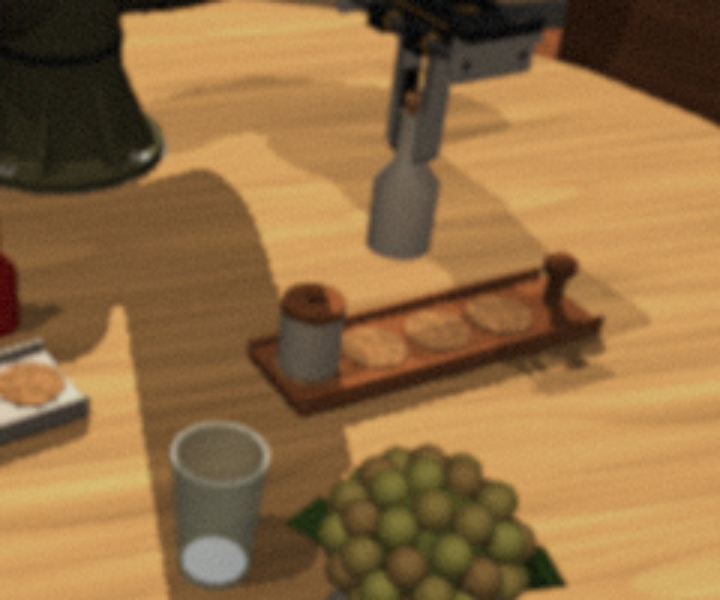

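Bottle is upright in the fingers at (405,205), and sugar stands on the caddy at (312,335). Correcting the offset, then lowering.

```bash
python3 -m creep '[[-1,[0.3,-0.8,0],0],[-1,[0.5,-1.6,1],0],[-1,[0.5,-1.6,3],0],[-1,[0.5,-1.6,5.5],0],[-1,[0.5,-1.6,8],0],[-1,[0.5,-1.6,10],0],[-1,[0.5,-1.6,11],0],[-1,[0.5,-1.6,11.5],0],[-1,[0.5,-1.6,11.8],0],[-1,[0.5,-1.6,12],0],[-1,[0.5,-1.6,12],0],[-1,[0.5,-1.6,12],0]]'
```

```text
clock: 13.8
eef_pos: [508.9, 197.1, 114.0]
eef_rot: [3.141, -0.0, 1.738]
wrist_force: [-0.3, 0.3, -2.1]
finger_gap: 25.7
finger_force: 30.0
```

```bash
python3 -m creep '[[-1,[-0.1,0,0.07],0],[-0.6,[-0.1,0,0.07],0],[-0.4,[-0.1,0,0.07],0],[0,[-0.1,0,0.07],0],[0.5,[-0.1,0,0.07],0],[1,[-0.1,0,0.07],0],[1,[-0.1,0,0.07],0],[1,[-0.1,0,-1],0],[1,[-0.1,0,-4],0],[1,[-0.1,0,-8],0],[1,[-0.1,0,-12],0],[1,[-0.1,0,-13.6],0]]'; python3 - <<'E'
from h import *
P=manip.camera_params('wrist');im=manip.camera('wrist');cv2.imwrite('pics/w3.png',im[:,:,::-1])
im=manip.camera('top');cv2.imwrite('pics/t3.png',cv2.resize(im[130:250,60:260,::-1],None,fx=3.5,fy=3.5))
import pickle;pickle.dump(P,open('w3.pkl','wb'))
go(527,-252,250,105.8)
E
```

```text
clock: 15.0
eef_pos: [509.6, 196.3, 254.4]
eef_rot: [3.136, -0.001, 1.738]
wrist_force: [0.2, 0.3, -1.0]
finger_gap: 93.1
finger_force: 0.0
shift cm [-44.49  -5.74   0.2 ] roll units -1.24 from [509.5 196.2 252.6] [ 1.7971e+02 -4.0000e-02  9.9590e+01] F [-0.3  0.5 -0.8] gap 94.1 t 15.1
```

View pics/w3.png

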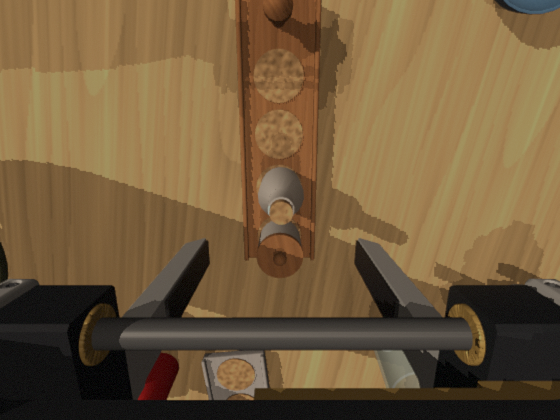

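Bottle stands centred on its place (stopper at (281,211)), sugar is unchanged, and the corks at (279,75) and (279,134) are free. Now the shaker.

```bash
python3 -m creep '[[1,[-2,-0.3,0],-0.2],[1,[-6,-0.8,0],-0.4],[1,[-10.5,-1.4,0],-0.6],[1,[-15,-2,0],-0.8],[1,[-19.5,-2.5,0],-1],[1,[-24,-3.1,0],-1.24],[1,[-28.5,-3.7,0],-1.24],[1,[-33,-4.3,0],-1.24],[1,[-37.5,-4.8,0],-1.24],[1,[-41,-5.3,0],-1.24],[1,[-43.5,-5.6,0],-1.24],[1,[-44.5,-5.75,0],-1.24]]' && python3 -m creep '[[1,[0,0,0],0],[1,[0,0,0],0],[1,[0,0,0],0]]'; python3 - <<'E'
from h import *
im=manip.camera('wrist');cv2.imwrite('pics/w4.png',im[:,:,::-1])
go(527,-253,58,105.8)
go(545.5,-320.5,250,105.8)
E
```

```text
clock: 16.3
eef_pos: [525.6, -254.1, 247.9]
eef_rot: [-3.14, -0.001, 1.844]
wrist_force: [0.4, 0.7, 0.3]
finger_gap: 94.2
finger_force: 0.0
clock: 16.6
eef_pos: [526.4, -251.1, 249.5]
eef_rot: [3.142, -0.0, 1.848]
wrist_force: [1.5, 0.6, 0.5]
finger_gap: 94.1
finger_force: 0.0
shift cm [-0.19  0.   19.16] roll units 0.01 from [ 526.4 -251.2  249.6] [179.99  -0.   105.86] F [ 0.4  0.5 -0.4] gap 94.1 t 16.6
shift cm [-7.19 -0.06 -0.04] roll units 0.01 from [ 526.4 -251.2  249.6] [179.99  -0.   105.86] F [ 0.4  0.5 -0.4] gap 94.1 t 16.6
```

View pics/w4.png

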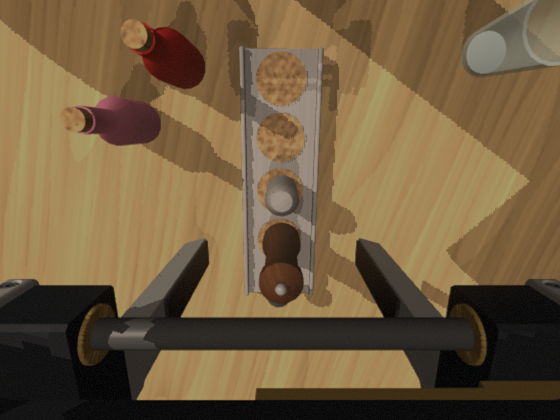

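Shaker's top is at (283,200), mill ball (281,290), and the empty pads are at (281,78) and (281,136). Mill and shaker are undisturbed.

```bash
python3 - <<'E'
from h import *
print('shaker',onz('wrist',[283,201],84),'mill',onz('wrist',[281,290],156),'pads',onz('wrist',[[281,78],[281,136]],16))
k=onz('wrist',[[281,78],[281,136]],16);d=k[1]-k[0];print(k[1]+d,k[1]+2*d,np.linalg.norm(d))
E
```

```text
shaker [[ 528.35403447 -253.0868481 ]] mill [[ 545.33348512 -321.22665134]] pads [[ 488.51002932 -120.66915302]
 [ 507.25851521 -186.91859802]]
[ 526.0070011  -253.16804303] [ 544.75548699 -319.41748804] 68.85125043713373
```

```bash
python3 -m creep '[[1,[-0.1,0,1],0],[1,[-0.2,0,3],0],[1,[-0.2,0,6],0],[1,[-0.2,0,9],0],[1,[-0.2,0,12],0],[1,[-0.2,0,14.5],0],[1,[-0.2,0,16.5],0],[1,[-0.2,0,18],0],[1,[-0.2,0,18.8],0],[1,[-0.2,0,18.9],0],[1,[-0.2,0,18.9],0]]' && python3 -m creep '[[0.2,[0,0,0],0],[0,[0,0,0],0],[-0.2,[0,0,0],0],[-0.4,[0,0,0],0],[-0.6,[0,0,0],0],[-1,[0,0,0],0],[-1,[0,0,0],0],[-1,[0,0,0],0],[-1,[0,0,0],0]]' 20; python3 -c "
from h import *
go(496.6,264.6,240,99.6)"
```

```text
clock: 17.75
eef_pos: [527.1, -254.4, 61.0]
eef_rot: [3.141, 0.001, 1.846]
wrist_force: [-0.4, 0.2, 0.6]
finger_gap: 94.0
finger_force: 0.0
clock: 18.65
eef_pos: [526.8, -254.2, 60.4]
eef_rot: [3.142, -0.0, 1.846]
wrist_force: [0.4, -0.1, -0.2]
finger_gap: 39.9
finger_force: 20.0
shift cm [ 50.75  11.21 -17.96] roll units 1.24 from [ 526.8 -254.2   60.4] [180.    -0.   105.79] F [ 0.4 -0.1 -0.2] gap 39.9 t 18.6
```

```bash
python3 -m creep '[[-1,[0,0,-0.5],0],[-1,[0,0,-2],0],[-1,[0,0,-4.5],0],[-1,[0,0,-7.5],0],[-1,[0,0,-10.5],0],[-1,[0,0,-13],0],[-1,[0,0,-15],0],[-1,[0,0,-16],0]]' && python3 -m creep '[[-1,[1,0.2,0],0],[-1,[3.5,0.8,0],0.1],[-1,[7.5,1.7,0],0.2],[-1,[12,2.7,0],0.3],[-1,[17,3.8,0],0.5],[-1,[22,4.9,0],0.7],[-1,[27,6,0],0.8],[-1,[32,7.1,0],0.9],[-1,[37,8.2,0],1],[-1,[42,9.3,0],1.1],[-1,[46,10.2,0],1.2],[-1,[48.8,10.8,0],1.24]]'; python3 -c "
from h import *
go(496.6,264.6,60.6,99.6)"
```

```text
clock: 19.45
eef_pos: [527.1, -254.4, 223.5]
eef_rot: [3.139, 0.002, 1.846]
wrist_force: [1.0, 1.1, -1.2]
finger_gap: 39.6
finger_force: 20.0
clock: 20.65
eef_pos: [496.3, 248.1, 219.3]
eef_rot: [-3.14, -0.0, 1.74]
wrist_force: [-0.2, -0.0, -1.3]
finger_gap: 39.4
finger_force: 20.0
shift cm [ 1.63  0.34 15.87] roll units 0.02 from [496.3 248.1 219.3] [-179.9    -0.     99.69] F [-0.2 -0.  -1.3] gap 39.4 t 20.6
```

```bash
python3 -m creep '[[-1,[1,0.2,0],0],[-1,[1.8,0.35,0],0],[-1,[1.8,0.35,0],0],[-1,[1.8,0.35,0],0],[-1,[1.8,0.35,0],0]]'; python3 -c "
from h import *
go(496.6,264.6,60.4,99.6)"
```

```text
clock: 21.15
eef_pos: [498.7, 262.0, 220.5]
eef_rot: [-3.142, 0.0, 1.737]
wrist_force: [-0.1, 0.1, -2.1]
finger_gap: 39.3
finger_force: 20.0
shift cm [ 0.29 -0.16 16.01] roll units -0.02 from [498.7 262.  220.5] [-180.      0.     99.51] F [-0.1  0.1 -2.1] gap 39.3 t 21.1
```

```bash
python3 -m creep '[[-1,[0.2,-0.1,0.5],0],[-1,[0.3,-0.15,2],0],[-1,[0.3,-0.15,5],0],[-1,[0.3,-0.15,8.5],0],[-1,[0.3,-0.15,11.5],0],[-1,[0.3,-0.15,13.5],0],[-1,[0.3,-0.15,14.8],0],[-1,[0.3,-0.15,15.4],0],[-1,[0.3,-0.15,15.8],0],[-1,[0.3,-0.15,15.95],0],[-1,[0.3,-0.15,16],0],[-1,[0.3,-0.15,16],0]]'
```

```text
clock: 22.35
eef_pos: [496.7, 265.9, 61.0]
eef_rot: [3.141, -0.0, 1.738]
wrist_force: [1.0, -0.6, -1.8]
finger_gap: 39.7
finger_force: 20.0
```

```bash
python3 -m creep '[[-1,[-0.1,0,0.05],0],[-0.5,[-0.1,0,0.05],0],[-0.1,[-0.1,0,0.05],0],[0.3,[-0.1,0,0.05],0],[0.7,[-0.1,0,0.05],0],[1,[-0.1,0,0.05],0],[1,[-0.1,0,0.05],0],[1,[-0.1,0,-1],0],[1,[-0.1,0,-5],0],[1,[-0.1,0,-10],0],[1,[-0.1,0,-15],0],[1,[-0.1,0,-19],0]]' && python3 -m creep '[[1,[0,0,0],0],[1,[0,0,0],0]]'; python3 - <<'E'
from h import *
im=manip.camera('wrist');cv2.imwrite('pics/w5.png',im[:,:,::-1])
go(545.5,-321,250,105.8)
E
```

```text
clock: 23.55
eef_pos: [496.6, 264.7, 254.5]
eef_rot: [3.139, -0.001, 1.738]
wrist_force: [0.0, -0.2, 0.1]
finger_gap: 94.2
finger_force: 0.0
clock: 23.75
eef_pos: [496.6, 264.8, 251.2]
eef_rot: [3.14, -0.0, 1.738]
wrist_force: [0.4, 0.5, -1.4]
finger_gap: 93.9
finger_force: 0.0
shift cm [-58.56  -4.9    0.  ] roll units -1.24 from [496.3 264.6 249.9] [-1.7995e+02  1.0000e-02  9.9580e+01] F [ 0.8  0.1 -0.4] gap 93.8 t 23.8
```

View pics/w5.png

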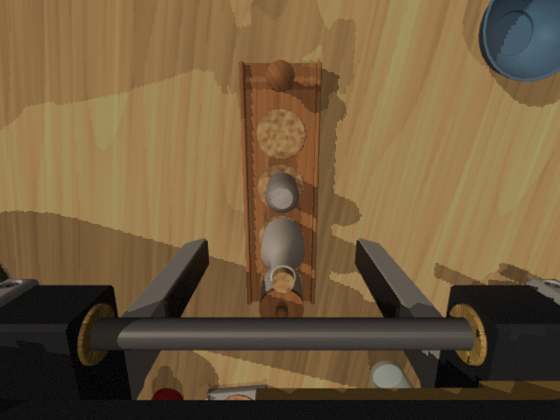

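Shaker stands on its place (top at (283,198)), and the last cork by the knob (281,134) is free. Now the mill.

```bash
python3 -c "
from h import *
print(onz('wrist',[281,134],16))"; python3 -m creep '[[1,[-2,-0.2,0],-0.2],[1,[-6,-0.5,0],-0.4],[1,[-10.8,-0.9,0],-0.6],[1,[-15.6,-1.3,0],-0.8],[1,[-20.4,-1.7,0],-1],[1,[-25.2,-2.1,0],-1.24],[1,[-30,-2.5,0],-1.24],[1,[-34.8,-2.9,0],-1.24],[1,[-39.6,-3.3,0],-1.24],[1,[-44.4,-3.7,0],-1.24],[1,[-49.2,-4.1,0],-1.24],[1,[-53,-4.4,0],-1.24]]' && python3 -m creep '[[1,[-3,-0.4,0],0],[1,[-5,-0.7,0],0],[1,[-5.5,-1,0],0],[1,[-5.5,-1,0],0],[1,[-5.5,-1,0],0]]'; python3 -c "
from h import *
go(545.5,-321,90,105.8)"
```

```text
[[483.57296287 332.91009694]]
clock: 25.0
eef_pos: [540.7, -267.5, 248.5]
eef_rot: [-3.139, -0.002, 1.845]
wrist_force: [0.1, -0.2, -0.4]
finger_gap: 94.1
finger_force: 0.0
clock: 25.5
eef_pos: [546.7, -319.8, 250.0]
eef_rot: [-3.141, -0.001, 1.847]
wrist_force: [-1.0, -1.1, -0.9]
finger_gap: 93.9
finger_force: 0.0
shift cm [-0.1  -0.14 16.  ] roll units 0.0 from [ 546.7 -319.8  250. ] [-1.7997e+02 -5.0000e-02  1.0582e+02] F [-1.  -1.1 -0.9] gap 93.9 t 25.5
```

```bash
python3 -m creep '[[1,[-0.1,-0.1,1],0],[1,[-0.1,-0.1,3],0],[1,[-0.1,-0.1,6],0],[1,[-0.1,-0.1,9],0],[1,[-0.1,-0.1,12],0],[1,[-0.1,-0.1,14.3],0],[1,[-0.1,-0.1,15.6],0],[1,[-0.1,-0.1,16],0],[1,[-0.1,-0.1,16],0],[1,[-0.1,-0.1,16],0]]' && python3 -m creep '[[0.2,[0,0,0],0],[0,[0,0,0],0],[-0.2,[0,0,0],0],[-0.4,[0,0,0],0],[-0.6,[0,0,0],0],[-1,[0,0,0],0],[-1,[0,0,0],0],[-1,[0,0,0],0],[-1,[0,0,0],0]]' 25; python3 -m creep '[[-1,[0,0,-0.5],0],[-1,[0,0,-2],0],[-1,[0,0,-4.5],0],[-1,[0,0,-7.5],0],[-1,[0,0,-10.5],0],[-1,[0,0,-13],0],[-1,[0,0,-15],0],[-1,[0,0,-16],0],[-1,[0,0,-16],0]]'; python3 -c "
from h import *
go(484.8,333.3,250,99.6)"
```

```text
clock: 26.5
eef_pos: [546.6, -322.2, 91.7]
eef_rot: [3.14, 0.001, 1.846]
wrist_force: [0.2, 0.3, 0.3]
finger_gap: 93.6
finger_force: 0.0
clock: 27.4
eef_pos: [546.1, -322.1, 90.4]
eef_rot: [-3.142, -0.0, 1.846]
wrist_force: [-1.2, 0.1, -0.7]
finger_gap: 45.0
finger_force: 25.0
clock: 28.3
eef_pos: [546.4, -322.2, 252.2]
eef_rot: [3.14, 0.002, 1.846]
wrist_force: [1.2, -0.0, -3.2]
finger_gap: 45.0
finger_force: 25.0
shift cm [64.75 11.9   0.12] roll units 1.24 from [ 546.4 -322.2  252.2] [1.7990e+02 1.1000e-01 1.0578e+02] F [ 1.2 -0.  -3.2] gap 45.0 t 28.3
```

Gap is 45 mm where the stem should give 38, so I'll look before carrying it.

```bash
python3 - <<'E'
from h import *
im=manip.camera('scene');cv2.imwrite('pics/s5.png',cv2.resize(im[60:280,80:300,::-1],None,fx=2.7,fy=2.7,interpolation=cv2.INTER_CUBIC))
E
```

View pics/s5.png

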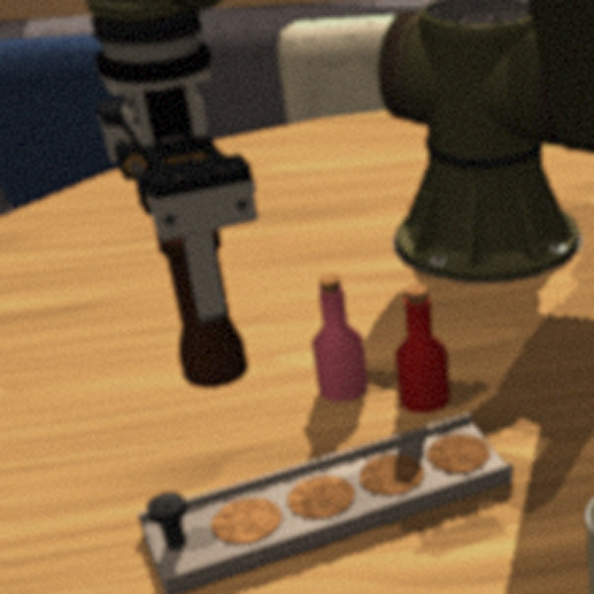

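The mill hangs upright with foot at (213,365); the fingers hold it at the head end, and the grip is steady. Carrying it gently.

```bash
python3 -m creep '[[-1,[0.5,0.1,0],0],[-1,[2,0.4,0],0],[-1,[4.5,0.8,0],0],[-1,[8,1.5,0],0],[-1,[12,2.2,0],0],[-1,[16,2.9,0],0],[-1,[20,3.7,0],0],[-1,[24,4.4,0],0],[-1,[28,5.1,0],0],[-1,[32,5.9,0],0],[-1,[36,6.6,0],0],[-1,[40,7.35,0],0]]' && python3 -m creep '[[-1,[4,0.75,0],0.1],[-1,[8,1.5,0],0.3],[-1,[12,2.2,0],0.5],[-1,[15.5,2.85,0],0.7],[-1,[18.5,3.4,0],0.9],[-1,[21,3.85,0],1],[-1,[23,4.2,0],1.1],[-1,[24.2,4.45,0],1.2],[-1,[24.7,4.55,0],1.24],[-1,[24.7,4.55,0],1.24],[-1,[24.7,4.55,0],1.24],[-1,[24.7,4.55,0],1.24]]';python3 - <<'E'
from h import *
im=manip.camera('scene');cv2.imwrite('pics/s6.png',cv2.resize(im[60:280,260:480,::-1],None,fx=2.7,fy=2.7,interpolation=cv2.INTER_CUBIC))
go(484.6,333.3,90.4,99.6)
E
```

```text
clock: 29.55
eef_pos: [506.7, 85.2, 250.0]
eef_rot: [-3.141, -0.0, 1.847]
wrist_force: [1.0, 0.2, -3.8]
finger_gap: 45.2
finger_force: 25.0
clock: 30.75
eef_pos: [484.9, 332.2, 250.5]
eef_rot: [3.141, 0.0, 1.737]
wrist_force: [0.2, 0.1, -2.2]
finger_gap: 45.1
finger_force: 25.0
shift cm [ 1.100e-01 -1.000e-02  1.601e+01] roll units -0.01 from [484.8 332.3 250.5] [180.     0.    99.54] F [-1.1  0.  -3.3] gap 45.0 t 30.8
```

View pics/s6.png

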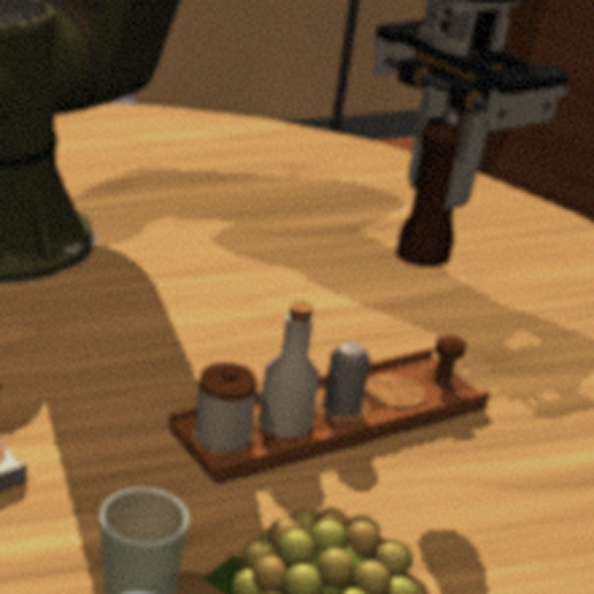

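The mill is upright at (425,210) above its place, and the other three stand in order. Lowering.

```bash
python3 -m creep '[[-1,[0,0,0.5],0],[-1,[0,0,2],0],[-1,[0,0,4.5],0],[-1,[0,0,7.5],0],[-1,[0,0,10.5],0],[-1,[0,0,13],0],[-1,[0,0,14.5],0],[-1,[0,0,15.3],0],[-1,[0,0,15.7],0],[-1,[0,0,15.9],0],[-1,[0,0,16],0],[-1,[0,0,16],0]]' && python3 -m creep '[[-1,[0,0,0],0],[-1,[0,0,0],0]]'
```

```text
clock: 32.0
eef_pos: [484.9, 333.1, 91.1]
eef_rot: [3.141, -0.0, 1.738]
wrist_force: [-0.4, 0.2, -2.2]
finger_gap: 45.5
finger_force: 25.0
clock: 32.2
eef_pos: [484.8, 333.0, 90.8]
eef_rot: [3.141, -0.0, 1.738]
wrist_force: [0.4, -0.7, -2.6]
finger_gap: 45.1
finger_force: 25.0
```

```bash
python3 -m creep '[[-1,[0,0,0.05],0],[-1,[0,0,0.1],0],[-1,[0,0,0.1],0],[-1,[0,0,0.1],0]]'
```

```text
clock: 32.6
eef_pos: [484.9, 333.2, 90.4]
eef_rot: [3.141, -0.001, 1.738]
wrist_force: [-2.8, -1.3, 6.0]
finger_gap: 45.4
finger_force: 25.0
```

Contact (upward force of 6 N). Releasing and backing off.

```bash
python3 -m creep '[[-0.1,[0,0,0],0],[0.1,[0,0,0],0],[0.4,[0,0,0],0],[1,[0,0,0],0],[1,[0,0,0],0],[1,[0,0,0],0],[1,[0,0,-1],0],[1,[0,0,-4],0],[1,[0,0,-8],0],[1,[0,0,-12],0],[1,[0,0,-16],0],[1,[0,0,-16],0]]' && python3 -m creep '[[1,[-3,0,0],0],[1,[-7,0,0],0],[1,[-11,0,0],0],[1,[-14,0,0],0],[1,[-14,0,0],0],[1,[-14,0,0],0],[1,[-14,0,0],0]]'; python3 - <<'E'
from h import *
P=manip.camera_params('wrist');im=manip.camera('wrist');cv2.imwrite('pics/w6.png',im[:,:,::-1]);print(manip.read_state()['eef_pos'])
# predicted pixels of ideal item tops for comparison
d=np.array([-.1673,.9859]);c=np.array([502.4,230.1])
for n,s,z in [('mill',105,156),('shaker',35,86),('bottle',-35,150),('sugar',-105,90)]:
    print(n,proj('wrist',[*(c+s*d),z],P).round(),proj('scene',[*(c+s*d),z]).round())
im=manip.camera('scene');cv2.imwrite('pics/s7.png',im[:,:,::-1])
E
```

```text
clock: 33.8
eef_pos: [485.9, 333.7, 256.1]
eef_rot: [3.133, -0.004, 1.738]
wrist_force: [-0.3, -0.3, -0.2]
finger_gap: 94.2
finger_force: 0.0
clock: 34.5
eef_pos: [507.8, 195.6, 249.5]
eef_rot: [3.142, -0.0, 1.739]
wrist_force: [-0.6, -0.4, -0.3]
finger_gap: 94.7
finger_force: 0.0
[507.73174148 195.77124417 249.40964912]
mill [[283.  43.]] [[416. 161.]]
shaker [[282. 135.]] [[390. 188.]]
bottle [[283. 215.]] [[371. 173.]]
sugar [[282. 259.]] [[345. 198.]]
```

View pics/w6.png

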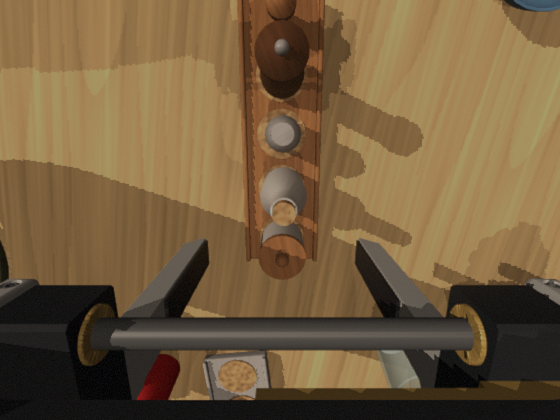

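All four stand upright on the caddy: mill (282,47), shaker (282,133), bottle (284,212), sugar (282,257). Each is within 4 px (about 3 mm) of its predicted place.

```bash
python3 -c "
from cell import manip
print(manip.sign_off())"
```

```text
the job is handed in; nothing more can be done
None
```

I moved all four condiments to the caddy and handed the job in at about 35 s: counted from the knob they are mill, shaker, bottle, sugar, upright and about 3 mm or less from their place centres by the wrist camera; no verdict was shown.

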